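# Nest the measuring cups on the cork mat

## Robot

A 6-joint arm with a two-finger parallel gripper is mounted at the origin on a cart in front of the work surface, level with it; the furniture and walls round the work are solid. World frame = base frame: x ahead of the robot, y to its left, z up, the work surface at z = 0. Lengths are in mm, angles in rad, forces in N, time in s.
With the tool pointing down it reaches from about 350 to 875 mm from the base axis. Payload 4.2 kg.
Tool frame: the origin (TCP) lies on the centre line of the jaws, within the pads' length; the fingertips stand 14 mm ahead of it and the grasp point (between the pads) lies 5 mm behind it (tcp_to_tips is the distance from the TCP to the fingertips, in mm); z points along the fingers, y is the direction in which the jaws open and shut (so a half turn about z gives the same grasp; the last joint's range is limited). The gripper opens to 85 mm and grips with 20 to 120 N. Pads are 22 mm wide; open, the fingers measure 114 mm over their backs; the gripper's body (76 mm by 85 mm) begins 54 mm behind the grasp point. The pads swing forward as they close: fully open they stand 13 mm farther back than shut.
Start: joints at [-1.011, 0.385, 0.008, 0, -1.194, -0.259], TCP at [185.193, -596.911, 245.312] pointing down, gripper open.
Joint ranges: [-3.14, 3.14], [-1.21, 2.06], [-1.07, 1.41], [-3.16, 2.05], [-2.99, -0.16], [-3.1, 3.1]. Speed limits (rad/s): [2.79, 2.79, 3.14, 3.14, 3.14, 3.14].

## Interface

Orientations are given as a unit quaternion [x, y, z, w].
In Python, from bench import read_state, get_image, job_done, tcp_to_tips gives the robot as it stands. The module is installed in compiled form; this text tells all that it offers.
- The arm moves only by the tool play_rows, never from a script. Its argument "targets" is a list of rows, each an object of numbers: "gripper": the gripper's target within -1 to 1 (shut at 1, half-way at 0, fully open at -1); "tx", "ty", "tz": the shift along the tool's x, y, z scaled (see below); "spin": the turn about the tool's z scaled (see below). A call has 1 to 12 rows; each row is the pose to reach, as a shift and turn from the pose commanded when the call began, along the tool's axes at that moment; what a row does not reach only later rows make up. The controller multiplies each number of a shift by 0.25 m and each number of a turn by pi/4 rad. A row lasts 1/8 s, in which the tool goes at most 62.5 mm and 10.7 degrees, less where a joint would pass 70% of its speed; a pose out of reach is approached as far as the arm can. A call with a number of a shift or a turn outside -1 to 1 is refused whole. A call with a gripper value outside its range is refused whole. The fingers move at their own pace and stop on an object; the grip force is fixed at half the most. Time passes only in rows, so rows that repeat a pose let the fingers close. It gives the time, the measured TCP pose, the force and the opening at its end, in the units of the state.
- read_state(): the state, without advancing time (a new reading comes with each control period).
- get_image(name): name is "scene" or "top" or "wrist"; returns a dict with "frame" (420x560x3 uint8, red, green, blue), "depth" (420x560 float32, mm along the optical axis (not along the pixel's ray), 0 where there is no reading), "mtx" (3x3 intrinsics, pixels), "world_to_cam" (4x4, takes a point from world to camera coordinates). Camera axes: x right, y up, looking along -z (the intrinsics and any distortion apply to the point x, -y, -z); pixel columns grow to the right and rows downward; lengths in mm; the calibration is good to about 2 mm. The wrist camera is an equidistant fisheye: a pixel r from the principal point sees the ray r / f radians off the axis. A picture is of the moment at which its call begins.
- job_done(): hands the job in, once; it reports no verdict.
The state is a dict: "clock": time; "joints": joint angles; "joint_vel": joint speeds; "joint_efforts": joint torques, N m; "position": TCP position; "ee_rot": TCP orientation; "contact_force": force on the tool from outside, world axes, zero at the start; "wrist_torque": the same for the moment, N m; "gripper_width": finger opening in mm.
Only numpy, scipy, OpenCV 4.12 (cv2) and the standard library are available. Lean on these libraries where they do the work, as an engineer would, in place of code of your own. Each camera call takes 0.05 s, during which the arm holds its last target.

## Task

Put the four measuring cups away as one nest on the cork mat: first stand the big blue cup upright in the middle of the mat, then seat the green cup in it, the yellow cup in the green one and the little red cup in the yellow one, one after another in that order, each upright, down on the floor of the cup below, and let go of before the next. The handles may point any way; do not tip a cup over, and leave the glass mug, the jar and the kitchen timer where they are.

Things in the scene. Friction and masses are not known exactly. Their poses are not given: they have to be found in the camera images.
- blue_cup: largest of four nesting measuring cups: open round blue plastic cup, 100 mm across the rim, 94 across the foot, rim 36 high, wall 2.5, floor 4 thick, about 85 g. Origin: centre of its underside, z up. Flat level handle 14 wide, 7 thick along the cup's -x, 50 to 120 mm from the axis, at z 36 to 43; best gripped from above across its width, 88 from the axis
- green_cup: second largest of four nesting measuring cups: open round green plastic cup, 82 mm across the rim, 76 across the foot, rim 41 high, wall 2.5, floor 4 thick, about 70 g. Origin: centre of its underside, z up. Flat level handle 14 wide, 7 thick along the cup's -x, 41 to 111 mm from the axis, at z 41 to 48; best gripped from above across its width, 79 from the axis
- yellow_cup: second smallest of four nesting measuring cups: open round yellow plastic cup, 64 mm across the rim, 58 across the foot, rim 46 high, wall 2.5, floor 4 thick, about 55 g. Origin: centre of its underside, z up. Flat level handle 14 wide, 7 thick along the cup's -x, 32 to 102 mm from the axis, at z 46 to 53; best gripped from above across its width, 70 from the axis
- red_cup: smallest of four nesting measuring cups: open round red plastic cup, 46 mm across the rim, 40 across the foot, rim 51 high, wall 2.5, floor 4 thick, about 45 g. Origin: centre of its underside, z up. Flat level handle 14 wide, 7 thick along the cup's -x, 23 to 93 mm from the axis, at z 51 to 58; best gripped from above across its width, 61 from the axis
- cork_mat: round cork mat fixed to the table, 130 mm across, 6 mm thick; origin: centre of its underside, z up. A cup seated in the next larger lies 4 mm above that cup's underside, and its handle passes 2 mm over the handle and rim below; point it some 60 degrees aside of the handle below to leave room for the fingers
- glass_mug: clear glass mug with a handle, 77x116x100 mm, behind the work; bystander; origin at the middle of its underside
- jar: tall octagonal glass jar with a tan lid, 92x92x167 mm; bystander; origin: centre of its underside
- timer: round white kitchen timer with a red knob, 66 mm across, 46 mm high; bystander; origin: centre of its underside

How it is judged:
By the outcome, as a careful person would: the job done as asked, in the order asked, and still so for the second after the job is handed in, with the robot touching nothing.
It also fails if it takes over 136 s, if anything falls off the work surface, if the arm or the gripper's body presses on something with over 40 N, if the wrist force passes 120 N, or if a joint passes its speed limit or range.

## Working session

There is one attempt and no reset: what is moved stays moved. The work goes in short steps, Python scripts to look and compute and a tool call to move; the robot and the scene stay as the last step left them, time stands still between calls to the robot, and variables do not carry over. Pictures are saved under pics/ and viewed, and the job is handed in when it is done.

Besides the shell and the picture viewer there is one more tool, called after "Call:" in YAML: its name, and indented under it one key for each argument. play_rows: Moves the arm, as the interface text tells. Its arguments: {"type":"object","properties":{"targets":{"type":"array","items":{"type":"object","properties":{"gripper":{"type":"number"},"tx":{"type":"number","minimum":-1,"maximum":1},"ty":{"type":"number","minimum":-1,"maximum":1},"tz":{"type":"number","minimum":-1,"maximum":1},"spin":{"type":"number","minimum":-1,"maximum":1}}}}},"required":["targets"]}

```bash
mkdir -p pics
cat > h.py <<'E'
import numpy as np, cv2
from bench import *
def save(n,fn):
    d=get_image(n); cv2.imwrite(fn,d["frame"][:,:,::-1]); return d
def pts(d):
    K=d["mtx"]; h,w=d["depth"].shape
    u,v=np.meshgrid(np.arange(w),np.arange(h)); z=d["depth"]
    P=np.stack([(u-K[0,2])/K[0,0]*z,-(v-K[1,2])/K[1,1]*z,-z,np.ones_like(z)],-1)
    return (P@np.linalg.inv(d["world_to_cam"]).T)[...,:3]
E
python3 - <<'E'
from h import *
s=read_state(); print(s, tcp_to_tips)
for n in("scene","top","wrist"):
    d=save(n,f"pics/{n}0.png"); print(n,d["mtx"],np.round(np.linalg.inv(d["world_to_cam"]),3))
E
```

```text
{'clock': 0.0, 'joints': array([-1.01139818e+00,  3.85541764e-01,  6.63308387e-03, -5.43381032e-04,
       -1.19398189e+00, -2.58564358e-01]), 'joint_vel': array([-9.08273545e-05,  4.81964199e-04, -7.99441255e-04, -5.66161554e-04,
        8.51568917e-04,  1.78862497e-03]), 'joint_efforts': array([ 5.66845192e-04, -3.92288911e+01,  1.88399827e+01,  4.18625951e+00,
       -4.74318804e-03,  1.31006553e-05]), 'position': array([ 185.0440334 , -596.39998836,  244.22672681]), 'ee_rot': array([-1.49751142e-01,  9.88723134e-01,  1.06118518e-03, -1.84716549e-04]), 'contact_force': array([ 0.96923719, -0.50548121,  0.45419241]), 'wrist_torque': array([-0.02059245,  0.06290663, -0.0150906 ]), 'gripper_width': 85.18576179784027} 14.0
scene [[380.96153047   0.         279.35364153]
 [  0.         380.96153047 209.94053982]
 [  0.           0.           1.        ]] [[-8.58000e-01  3.79000e-01 -3.47000e-01  2.67487e+02]
 [-5.13000e-01 -6.10000e-01  6.04000e-01  6.47051e+02]
 [ 1.70000e-02  6.96000e-01  7.18000e-01  8.28705e+02]
 [ 0.00000e+00  0.00000e+00  0.00000e+00  1.00000e+00]]
top [[429.27676023   0.         275.73269483]
 [  0.         429.27676023 214.02069108]
 [  0.           0.           1.        ]] [[-1.100000e-02  9.830000e-01 -1.810000e-01  4.379250e+02]
 [-1.000000e+00 -1.500000e-02 -2.000000e-02 -2.695200e+01]
 [-2.200000e-02  1.810000e-01  9.830000e-01  1.212772e+03]
 [ 0.000000e+00  0.000000e+00  0.000000e+00  1.000000e+00]]
wrist [[325.1922621    0.         275.54419507]
 [  0.         325.1922621  211.73297035]
 [  0.           0.           1.        ]] [[-2.96000e-01 -9.06000e-01 -3.02000e-01  1.08143e+02]
 [ 9.55000e-01 -2.81000e-01 -9.50000e-02 -6.20900e+02]
 [ 2.00000e-03 -3.16000e-01  9.49000e-01  3.74430e+02]
 [ 0.00000e+00  0.00000e+00  0.00000e+00  1.00000e+00]]
```

View pics/top0.png

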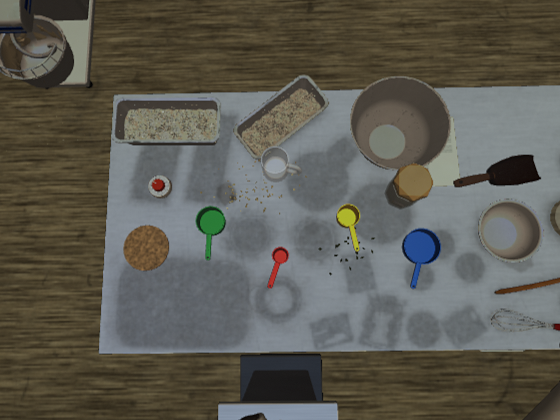

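View pics/scene0.png

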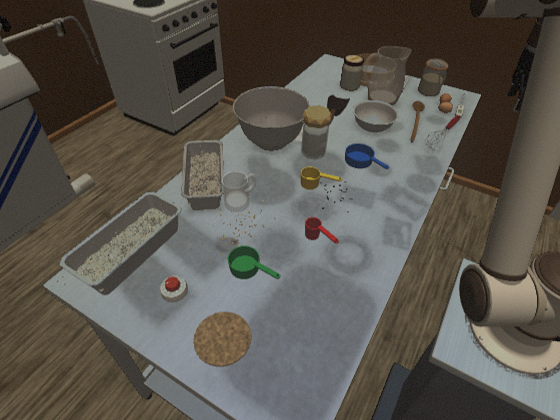

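```bash
cat >> h.py <<'E'
CUPS=dict(blue=(100,36,50,120),green=(82,41,41,111),yellow=(64,46,32,102),red=(46,51,23,93))
HUE=dict(blue=(100,125),green=(45,85),yellow=(22,34),red=(0,8))
GRIP=dict(blue=88,green=79,yellow=70,red=61)
def cast(d,px,z):
    K=d["mtx"]; M=np.linalg.inv(d["world_to_cam"]); px=np.atleast_2d(px).astype(float)
    r=np.c_[(px[:,0]-K[0,2])/K[0,0],-(px[:,1]-K[1,2])/K[1,1],-np.ones(len(px))]@M[:3,:3].T
    o=M[:3,3]; return (o+r*((z-o[2])/r[:,2])[:,None])[:,:2]
def mask(d,c):
    hsv=cv2.cvtColor(d["frame"],cv2.COLOR_RGB2HSV); h=HUE[c]
    m=cv2.inRange(hsv,(h[0],150,50),(h[1],255,255))
    if c=="red": m|=cv2.inRange(hsv,(172,150,50),(180,255,255))
    n,l,st,ce=cv2.connectedComponentsWithStats(m)
    return l,st,ce
def meas(d,c,base=0,near=None,verbose=True):
    """centre & handle dir (pointing along the handle from the axis)"""
    D,rim,h0,h1=CUPS[c]; l,st,ce=mask(d,c); out=[]
    for i in range(1,len(st)):
        if st[i,4]<60: continue
        v,u=np.nonzero(l==i); P=cast(d,np.c_[u,v],base+rim+7)
        (_,_),_,_=0 if 0 else ((0,0),0,0)
        # long axis extremes
        cen=P.mean(0); far=P[np.argsort(-np.linalg.norm(P-cen,axis=1))[:6]].mean(0)
        # iterate: handle pixels within 10 mm of line
        for _ in range(10):
            dirn=(far-cen)/np.linalg.norm(far-cen); n=np.array([-dirn[1],dirn[0]])
            t=(P-far)@dirn; s=(P-far)@n
            hm=(t>-60)&(abs(s)<12); H=P[hm]
            w,V=np.linalg.eigh(np.cov((H).T)); ax=V[:,1]; ax=ax if ax@dirn>0 else -ax
            hc=H.mean(0); tip=np.percentile((H-hc)@ax,99.5); far=hc+ax*tip; cen=far-ax*h1
        # rim circle
        R=cast(d,np.c_[u,v],base+rim); c0=far-ax*h1; inb=R[np.linalg.norm(R-c0,axis=1)<D/2+8]
        (cx,cy),r=cv2.minEnclosingCircle(R[(R-far)@ax<-(h1-h0)-4].astype(np.float32))
        out.append((st[i,4],c0,np.array([cx,cy]),r,np.degrees(np.arctan2(ax[1],ax[0]))))
        if verbose: print(c,st[i,4],"fromtip",c0.round(1),"circ",np.round((cx,cy),1),"r",round(r,1),"dir",round(out[-1][-1],1),"grip",(out[-1][2]+ax*GRIP[c]).round(1))
    return out
def wpt(d,px):  # depth-based
    return pts(d)[px[1],px[0]]
E
python3 - <<'E'
from h import *
d=get_image("top")
for c in CUPS: meas(d,c)
hsv=cv2.cvtColor(d["frame"],cv2.COLOR_RGB2HSV); print(hsv[248,147])
m=cv2.inRange(hsv,(5,80,60),(25,255,255)); n,l,st,ce=cv2.connectedComponentsWithStats(cv2.morphologyEx(m,cv2.MORPH_CLOSE,np.ones((5,5))))
i=l[248,147]; v,u=np.nonzero(l==i); P=cast(d,np.c_[u,v],6)
print("mat",cv2.minEnclosingCircle(P.astype(np.float32)),P.mean(0),(P.max(0)+P.min(0))/2,st[i])
for n in ((412,180),(275,165),(159,187),(421,245),(40,380),(210,220),(147,248)): print(n,wpt(d,n).round())
E
```

```text
blue 974 fromtip [ 563.1 -402.9] circ [ 559.6 -400.9] r 49.3 dir 162.1 grip [ 475.9 -373.9]
green 609 fromtip [641.5 178.5] circ [637.5 177.5] r 39.4 dir 177.8 grip [558.5 180.4]
yellow 456 fromtip [ 648.2 -203. ] circ [ 647.1 -202.1] r 32.1 dir -169.4 grip [ 578.2 -214.9]
red 106 fromtip [722.  249.5] circ [0. 0.] r 0.0 dir 78.7 grip [12.  59.8]
red 314 fromtip [540.7 -15.3] circ [539.4 -13.7] r 22.0 dir 160.2 grip [482.   7.]
[ 16 131 101]
mat ((568.6728515625, 366.6423034667969), 63.96859359741211) [568.30698091 366.57294814] [567.91700124 366.40545158] [ 124  226   45   45 1579]
(412, 180) [ 712. -347.  167.]
(275, 165) [803.  -3.  15.]
(159, 187) [734. 323.  48.]
(421, 245) [ 565. -408.    8.]
(40, 380) [  55. 1110. -849.]
(210, 220) [645. 185.   5.]
(147, 248) [567. 363.   8.]
```

```bash
cat >> h.py <<'E'
from scipy.spatial.transform import Rotation as Ro
def plan(x,y,z,yaw=None,n=1):
    """yaw: wanted world direction of tool x, taken mod 180 nearest unless given as absolute"""
    s=read_state(); R=Ro.from_quat(s["ee_rot"]).as_matrix(); p=s["position"]
    cy=np.degrees(np.arctan2(R[1,0],R[0,0])); d=R.T@(np.array([x,y,z])-p)
    sp=0 if yaw is None else -((yaw-cy+90)%180-90)
    print("t",round(s["clock"],2),"p",p.round(1),"yaw",round(cy,1),"tilt",np.degrees(np.arccos(-R[2,2])).round(2),"j6",np.degrees(s["joints"][5]).round(),"w",round(s["gripper_width"],1),"F",s["contact_force"].round(1))
    f=np.r_[d/250,sp/45]
    print("tx ty tz spin =",f.round(3), " len",np.linalg.norm(d).round())
E
python3 -c "
from h import *
plan(476,-374,130,162.1)"
```

```text
t 0.2 p [ 185.1 -596.6  244.7] yaw -162.8 tilt 0.08 j6 -15.0 w 85.8 F [-0.5  0.4  0.1]
tx ty tz spin = [-1.375  0.505  0.459  0.781]  len 384.0
```

Call:
play_rows:
  targets:
    - {"tx":-0.2,"ty":0.07,"tz":0.06,"spin":0.2,"gripper":-0.1}
    - {"tx":-0.4,"ty":0.15,"tz":0.12,"spin":0.4,"gripper":-0.1}
    - {"tx":-0.6,"ty":0.23,"tz":0.18,"spin":0.6,"gripper":-0.1}
    - {"tx":-0.8,"ty":0.3,"tz":0.25,"spin":0.78,"gripper":-0.1}
    - {"tx":-0.95,"ty":0.36,"tz":0.3,"spin":0.78,"gripper":-0.1}
    - {"tx":-0.95,"ty":0.36,"tz":0.3,"spin":0.78,"gripper":-0.1}

```text
clock: 0.95
position: [386.8, -438.5, 169.0]
ee_rot: [0.153, 0.988, 0.001, -0.001]
contact_force: [-0.5, -0.8, 0.5]
gripper_width: 47.0
```

```bash
python3 -c "
from h import *
plan(476,-374,90,162.1)"
```

```text
t 0.95 p [ 386.8 -438.5  169. ] yaw 162.4 tilt 0.15 j6 -75.0 w 47.0 F [-0.5 -0.8  0.5]
tx ty tz spin = [-0.263  0.354  0.316  0.006]  len 136.0
```

Call:
play_rows:
  targets:
    - {"tx":-0.1,"ty":0.14,"tz":0.12,"gripper":-0.1}
    - {"tx":-0.2,"ty":0.28,"tz":0.24,"gripper":-0.1}
    - {"tx":-0.26,"ty":0.354,"tz":0.31,"gripper":-0.1}
    - {"tx":-0.26,"ty":0.354,"tz":0.31,"gripper":-0.1}
    - {"tx":-0.26,"ty":0.354,"tz":0.31,"gripper":-0.1}
    - {"tx":-0.26,"ty":0.354,"tz":0.31,"gripper":-0.1}

```text
invalid input
```

```bash
python3 -c "
from h import *
plan(476,-374,34.5,162.1)
save('wrist','pics/w1.png')
d=save('top','pics/t1.png');meas(d,'blue')
"
```

```text
t 0.95 p [ 386.8 -438.5  169. ] yaw 162.4 tilt 0.15 j6 -75.0 w 47.0 F [-0.5 -0.8  0.5]
tx ty tz spin = [-0.263  0.354  0.538  0.006]  len 174.0
blue 261 fromtip [ 646.8 -410.1] circ [ 598.1 -408.8] r 9.8 dir 150.8 grip [ 521.2 -365.9]
```

View pics/w1.png

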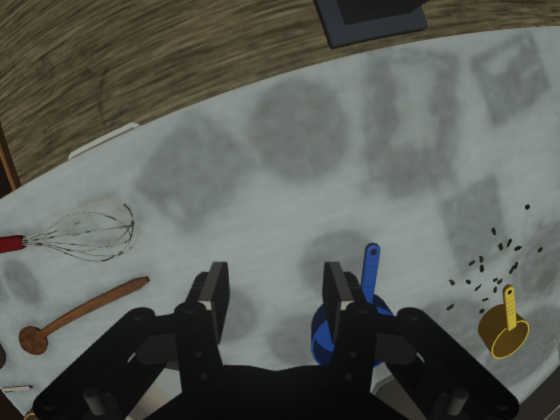

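View pics/t1.png

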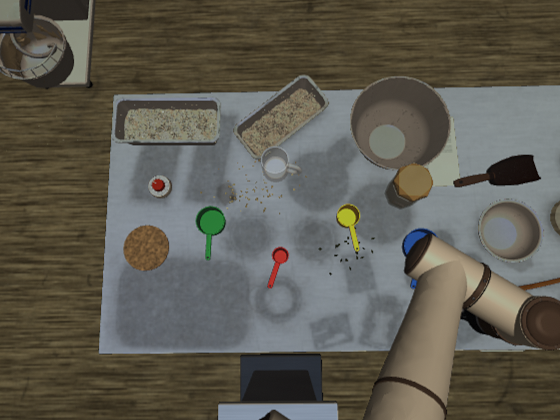

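The wrist view shows the blue handle at about (372,275), right of the open jaws; the top view is mostly blocked by the arm. The last move was refused, probably because the "spin" number was missing.

Call:
play_rows:
  targets:
    - {"tx":-0.1,"ty":0.14,"tz":0.12,"spin":0,"gripper":-0.1}
    - {"tx":-0.2,"ty":0.28,"tz":0.24,"spin":0,"gripper":-0.1}
    - {"tx":-0.26,"ty":0.354,"tz":0.31,"spin":0,"gripper":-0.1}
    - {"tx":-0.26,"ty":0.354,"tz":0.31,"spin":0,"gripper":-0.1}
    - {"tx":-0.26,"ty":0.354,"tz":0.31,"spin":0,"gripper":-0.1}

```text
clock: 1.68
position: [474.1, -377.4, 93.6]
ee_rot: [0.156, 0.988, -0.0, 0.0]
contact_force: [0.9, -1.2, 0.0]
gripper_width: 47.1
```

```bash
python3 -c "
from h import *
plan(476,-374,34.5,162.1)
save('wrist','pics/w2.png')
"
```

```text
t 1.68 p [ 474.1 -377.4   93.6] yaw 162.1 tilt 0.07 j6 -85.0 w 47.1 F [ 0.9 -1.2  0. ]
tx ty tz spin = [-0.003  0.015  0.237 -0.   ]  len 59.0
```

View pics/w2.png

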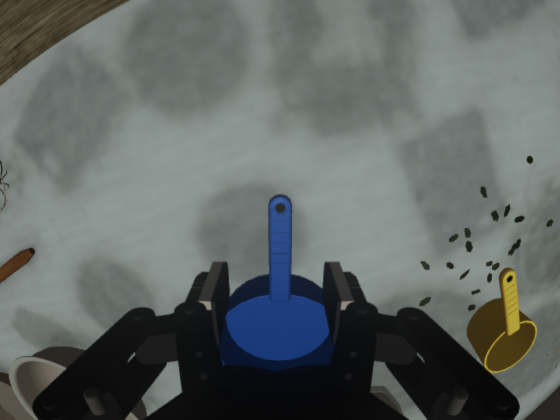

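The handle at (280,245) is centred between the jaws, at about (276,300). Descend, then close.

Call:
play_rows:
  targets:
    - {"tx":0,"ty":0.015,"tz":0.08,"spin":0,"gripper":-0.1}
    - {"tx":0,"ty":0.015,"tz":0.16,"spin":0,"gripper":-0.1}
    - {"tx":0,"ty":0.015,"tz":0.235,"spin":0,"gripper":-0.1}
    - {"tx":0,"ty":0.015,"tz":0.235,"spin":0,"gripper":-0.1}
    - {"tx":0,"ty":0.015,"tz":0.235,"spin":0,"gripper":-0.1}
    - {"tx":0,"ty":0.015,"tz":0.235,"spin":0,"gripper":1}
    - {"tx":0,"ty":0.015,"tz":0.235,"spin":0,"gripper":1}
    - {"tx":0,"ty":0.015,"tz":0.235,"spin":0,"gripper":1}
    - {"tx":0,"ty":0.015,"tz":0.235,"spin":0,"gripper":1}
    - {"tx":0,"ty":0.015,"tz":0.235,"spin":0,"gripper":1}
    - {"tx":0,"ty":0.015,"tz":0.235,"spin":0,"gripper":1}

```text
clock: 3.1
position: [475.6, -372.9, 34.5]
ee_rot: [0.155, 0.988, -0.0, 0.0]
contact_force: [-2.7, 0.5, 4.9]
gripper_width: 12.4
```

```bash
python3 -c "
from h import *
plan(476,-374,34.5,162.1)
save('wrist','pics/w3.png')
"
```

```text
t 3.1 p [ 475.6 -372.9   34.5] yaw 162.1 tilt 0.03 j6 -85.0 w 12.4 F [-2.7  0.5  4.9]
tx ty tz spin = [-0.003 -0.004  0.     0.001]  len 1.0
```

View pics/w3.png

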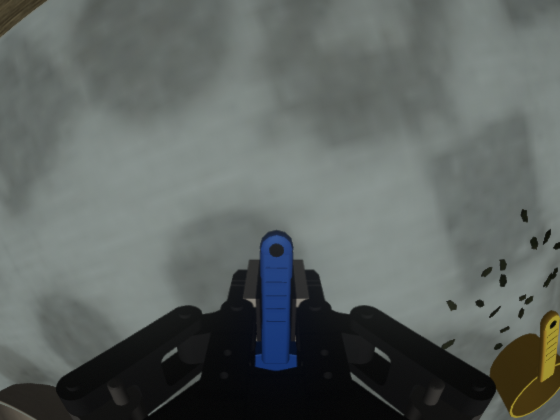

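Call:
play_rows:
  targets:
    - {"tx":0,"ty":0,"tz":-0.08,"spin":0,"gripper":1}
    - {"tx":0,"ty":0,"tz":-0.16,"spin":0,"gripper":1}
    - {"tx":0,"ty":0,"tz":-0.25,"spin":0,"gripper":1}
    - {"tx":0,"ty":0,"tz":-0.36,"spin":0,"gripper":1}
    - {"tx":0,"ty":0.1,"tz":-0.36,"spin":0,"gripper":1}
    - {"tx":0.02,"ty":0.25,"tz":-0.36,"spin":-0.1,"gripper":1}
    - {"tx":0.04,"ty":0.4,"tz":-0.36,"spin":-0.2,"gripper":1}
    - {"tx":0.06,"ty":0.55,"tz":-0.36,"spin":-0.3,"gripper":1}
    - {"tx":0.08,"ty":0.7,"tz":-0.36,"spin":-0.4,"gripper":1}
    - {"tx":0.1,"ty":0.85,"tz":-0.36,"spin":-0.5,"gripper":1}
    - {"tx":0.1,"ty":0.93,"tz":-0.36,"spin":-0.6,"gripper":1}

```text
clock: 4.53
position: [522.5, -141.8, 123.1]
ee_rot: [-0.082, 0.997, 0.0, -0.001]
contact_force: [0.1, 0.4, -0.9]
gripper_width: 12.5
```

```bash
python3 -c "
from h import *
plan(572.9,278.7,125,-87)
d=save('scene','pics/s1.png')
"
```

```text
t 4.53 p [ 522.5 -141.8  123.1] yaw -170.6 tilt 0.12 j6 -83.0 w 12.5 F [ 0.1  0.4 -0.9]
tx ty tz spin = [-0.472  1.627 -0.007 -1.859]  len 424.0
```

View pics/s1.png

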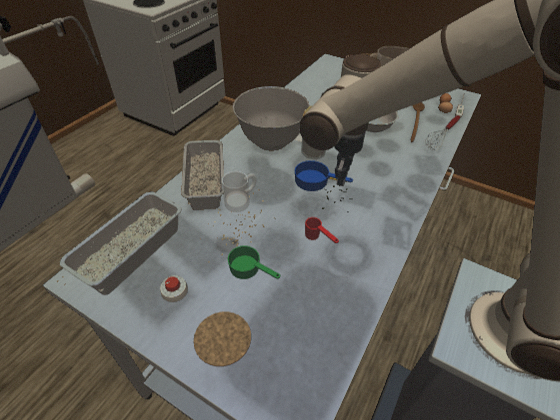

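Call:
play_rows:
  targets:
    - {"tx":-0.02,"ty":0.12,"tz":0,"spin":-0.1,"gripper":1}
    - {"tx":-0.05,"ty":0.24,"tz":0,"spin":-0.2,"gripper":1}
    - {"tx":-0.09,"ty":0.36,"tz":0,"spin":-0.3,"gripper":1}
    - {"tx":-0.13,"ty":0.48,"tz":0,"spin":-0.4,"gripper":1}
    - {"tx":-0.17,"ty":0.6,"tz":0,"spin":-0.5,"gripper":1}
    - {"tx":-0.2,"ty":0.7,"tz":0,"spin":-0.6,"gripper":1}
    - {"tx":-0.23,"ty":0.8,"tz":0,"spin":-0.7,"gripper":1}
    - {"tx":-0.26,"ty":0.9,"tz":0,"spin":-0.8,"gripper":1}
    - {"tx":-0.28,"ty":0.96,"tz":0,"spin":-0.9,"gripper":1}
    - {"tx":-0.28,"ty":0.96,"tz":0,"spin":-0.95,"gripper":1}

```text
clock: 5.82
position: [553.8, 105.3, 123.0]
ee_rot: [-0.438, 0.899, 0.0, -0.001]
contact_force: [-0.7, 0.1, -0.9]
gripper_width: 12.6
```

```bash
python3 -c "
from h import *
plan(572.9,278.7,125,-87)
"
```

```text
t 5.83 p [553.8 105.3 123. ] yaw -128.0 tilt 0.09 j6 -65.0 w 12.6 F [-0.7  0.1 -0.9]
tx ty tz spin = [-0.594  0.367 -0.008 -0.911]  len 175.0
```

Call:
play_rows:
  targets:
    - {"tx":-0.06,"ty":0.04,"tz":0,"spin":-0.1,"gripper":1}
    - {"tx":-0.13,"ty":0.08,"tz":0,"spin":-0.2,"gripper":1}
    - {"tx":-0.2,"ty":0.12,"tz":0,"spin":-0.3,"gripper":1}
    - {"tx":-0.27,"ty":0.17,"tz":0,"spin":-0.4,"gripper":1}
    - {"tx":-0.34,"ty":0.21,"tz":0,"spin":-0.5,"gripper":1}
    - {"tx":-0.41,"ty":0.25,"tz":0,"spin":-0.6,"gripper":1}
    - {"tx":-0.48,"ty":0.3,"tz":0,"spin":-0.7,"gripper":1}
    - {"tx":-0.54,"ty":0.34,"tz":0,"spin":-0.8,"gripper":1}
    - {"tx":-0.594,"ty":0.367,"tz":0,"spin":-0.91,"gripper":1}
    - {"tx":-0.594,"ty":0.367,"tz":0,"spin":-0.91,"gripper":1}
    - {"tx":-0.594,"ty":0.367,"tz":0,"spin":-0.91,"gripper":1}

```text
clock: 7.2
position: [573.1, 277.0, 123.3]
ee_rot: [0.724, -0.69, -0.0, 0.001]
contact_force: [-0.3, -0.7, -1.3]
gripper_width: 12.9
```

```bash
python3 -c "
from h import *
plan(572.9,278.7,42,-87)
save('top','pics/t2.png');save('scene','pics/s2.png');save('wrist','pics/w4.png')
"
```

```text
t 7.2 p [573.1 277.  123.3] yaw -87.3 tilt 0.1 j6 -38.0 w 12.9 F [-0.3 -0.7 -1.3]
tx ty tz spin = [-0.007 -0.     0.325 -0.006]  len 81.0
```

View pics/t2.png

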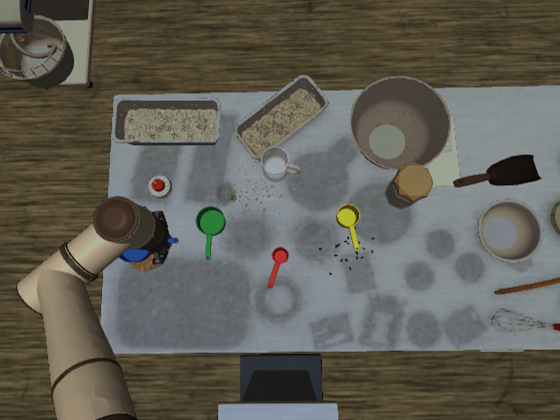

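View pics/s2.png

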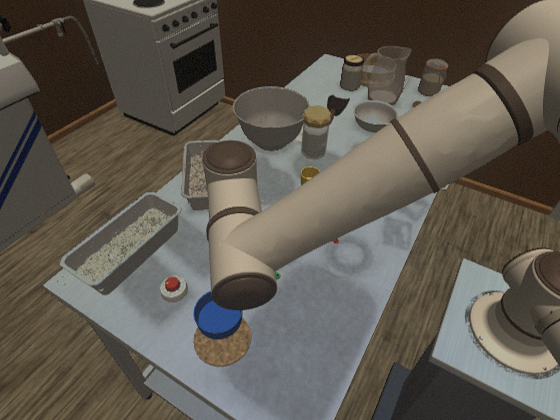

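View pics/w4.png

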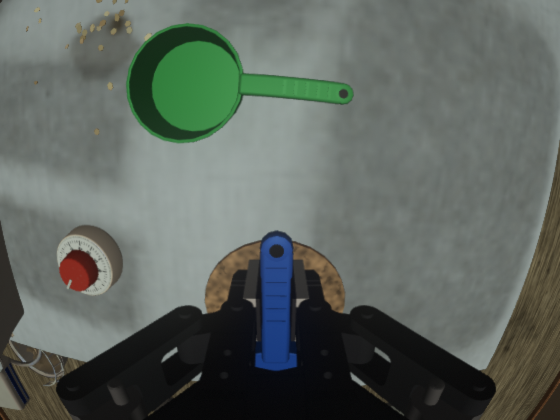

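Blue hangs level above the mat, with its handle gripped at (277,300) in the wrist view. The mat is at about (220,338) in the scene view. Lowering.

Call:
play_rows:
  targets:
    - {"tx":-0.007,"ty":0,"tz":0.1,"spin":0,"gripper":1}
    - {"tx":-0.007,"ty":0,"tz":0.2,"spin":0,"gripper":1}
    - {"tx":-0.007,"ty":0,"tz":0.26,"spin":0,"gripper":1}
    - {"tx":-0.007,"ty":0,"tz":0.3,"spin":0,"gripper":1}
    - {"tx":-0.007,"ty":0,"tz":0.315,"spin":0,"gripper":1}
    - {"tx":-0.007,"ty":0,"tz":0.327,"spin":0,"gripper":1}
    - {"tx":-0.007,"ty":0,"tz":0.327,"spin":0,"gripper":1}

```text
clock: 8.22
position: [573.7, 279.7, 42.7]
ee_rot: [0.724, -0.689, 0.0, -0.0]
contact_force: [0.1, -0.3, -1.0]
gripper_width: 12.2
```

```bash
python3 -c "
from h import *
plan(572.9,278.7,40.5,-87)
"
```

```text
t 8.22 p [573.7 279.7  42.7] yaw -87.2 tilt 0.04 j6 -38.0 w 12.2 F [ 0.1 -0.3 -1. ]
tx ty tz spin = [ 0.004  0.003  0.009 -0.004]  len 3.0
```

Call:
play_rows:
  targets:
    - {"tx":0.003,"ty":0,"tz":0.006,"spin":0,"gripper":1}
    - {"tx":0.003,"ty":0,"tz":0.006,"spin":0,"gripper":1}
    - {"tx":0.003,"ty":0,"tz":0.006,"spin":0,"gripper":0.4}
    - {"tx":0.003,"ty":0,"tz":0.006,"spin":0,"gripper":0.2}
    - {"tx":0.003,"ty":0,"tz":0.006,"spin":0,"gripper":0.1}
    - {"tx":0.003,"ty":0,"tz":0.006,"spin":0,"gripper":0.1}
    - {"tx":0.003,"ty":0,"tz":-0.1,"spin":0,"gripper":0.1}
    - {"tx":0.003,"ty":0,"tz":-0.3,"spin":0,"gripper":0.1}
    - {"tx":0.003,"ty":0,"tz":-0.4,"spin":0,"gripper":0}
    - {"tx":0.4,"ty":0,"tz":-0.4,"spin":0,"gripper":0}
    - {"tx":0.7,"ty":0,"tz":-0.4,"spin":0,"gripper":0}
    - {"tx":0.7,"ty":0,"tz":-0.4,"spin":0,"gripper":0}

```text
clock: 9.72
position: [581.8, 102.7, 142.5]
ee_rot: [0.724, -0.689, 0.0, -0.0]
contact_force: [1.0, -0.0, 0.2]
gripper_width: 42.5
```

```bash
python3 -c "
from h import *
plan(558.5,179,90,177.8)
d=save('top','pics/t3.png');
meas(d,'blue',6);meas(d,'green')
"
```

```text
t 9.72 p [581.8 102.7 142.5] yaw -87.2 tilt 0.01 j6 -23.0 w 42.5 F [ 1.  -0.   0.2]
tx ty tz spin = [-0.309  0.078  0.21  -1.888]  len 96.0
green 62 fromtip [641.2 173.9] circ [0. 0.] r 0.0 dir 175.0 grip [-78.7   6.9]
```

View pics/t3.png

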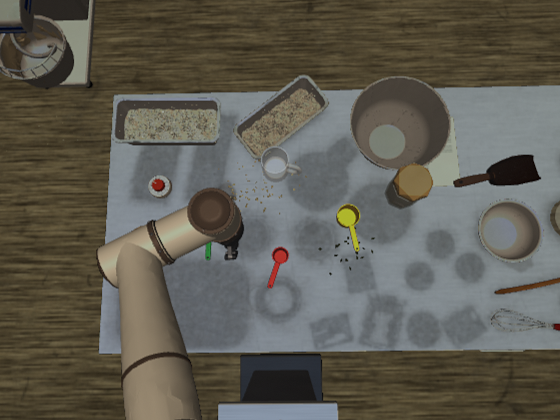

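Call:
play_rows:
  targets:
    - {"tx":0.2,"ty":0.1,"tz":-0.1,"spin":-0.2,"gripper":0}
    - {"tx":0.4,"ty":0.2,"tz":-0.1,"spin":-0.4,"gripper":0}
    - {"tx":0.6,"ty":0.3,"tz":-0.1,"spin":-0.6,"gripper":0}
    - {"tx":0.8,"ty":0.4,"tz":-0.1,"spin":-0.8,"gripper":0}
    - {"tx":0.9,"ty":0.4,"tz":-0.1,"spin":-0.95,"gripper":0}
    - {"tx":0.9,"ty":0.4,"tz":-0.1,"spin":-0.95,"gripper":0}

```text
clock: 10.52
position: [493.1, -126.3, 167.5]
ee_rot: [0.925, -0.38, 0.0, -0.0]
contact_force: [0.4, -0.5, 0.0]
gripper_width: 42.8
```

```bash
python3 -c "
from h import *
plan(558.5,179,90,177.8)
d=save('top','pics/t4.png');
meas(d,'blue',6);meas(d,'green')
save('scene','pics/s4.png')
"
```

```text
t 10.53 p [ 493.1 -126.3  167.5] yaw -44.6 tilt 0.03 j6 41.0 w 42.8 F [ 0.4 -0.5  0. ]
tx ty tz spin = [-0.672 -1.053  0.31  -0.943]  len 322.0
blue 974 fromtip [569.1 369.2] circ [568.2 365.9] r 49.8 dir -87.5 grip [572.1 278. ]
green 602 fromtip [641.4 178. ] circ [637.5 177.5] r 39.4 dir 177.3 grip [558.6 181.1]
```

View pics/t4.png

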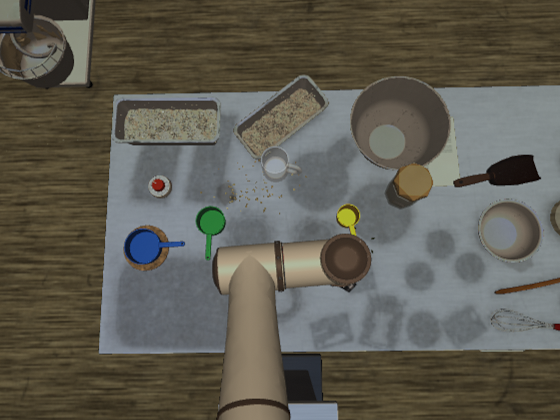

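View pics/s4.png

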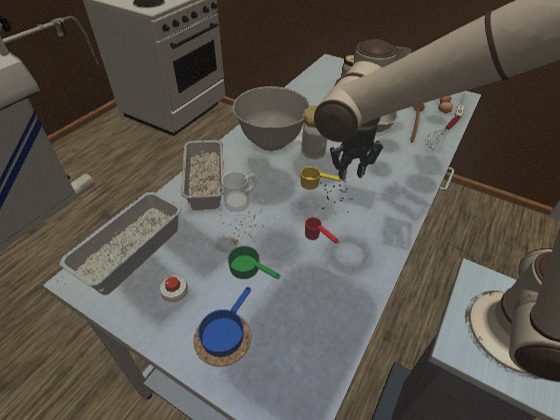

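Call:
play_rows:
  targets:
    - {"tx":-0.13,"ty":-0.2,"tz":0,"spin":-0.2,"gripper":0}
    - {"tx":-0.27,"ty":-0.4,"tz":0,"spin":-0.4,"gripper":0}
    - {"tx":-0.4,"ty":-0.6,"tz":0.1,"spin":-0.6,"gripper":0}
    - {"tx":-0.53,"ty":-0.8,"tz":0.2,"spin":-0.8,"gripper":0}
    - {"tx":-0.67,"ty":-0.98,"tz":0.26,"spin":-0.94,"gripper":0}
    - {"tx":-0.67,"ty":-0.98,"tz":0.26,"spin":-0.94,"gripper":0}
    - {"tx":-0.67,"ty":-0.98,"tz":0.26,"spin":-0.94,"gripper":0}

```text
clock: 11.5
position: [544.6, 168.4, 102.0]
ee_rot: [1.0, -0.018, -0.0, 0.0]
contact_force: [-0.3, -0.2, -0.1]
gripper_width: 42.8
```

```bash
python3 -c "
from h import *
plan(559,181,39.5,177.5)
"
```

```text
t 11.5 p [544.6 168.4 102. ] yaw -2.0 tilt 0.06 j6 55.0 w 42.8 F [-0.3 -0.2 -0.1]
tx ty tz spin = [ 0.056 -0.052  0.25   0.01 ]  len 65.0
```

Call:
play_rows:
  targets:
    - {"tx":0.056,"ty":-0.052,"tz":0,"spin":0.01,"gripper":0}
    - {"tx":0.056,"ty":-0.052,"tz":0.08,"spin":0.01,"gripper":0}
    - {"tx":0.056,"ty":-0.052,"tz":0.16,"spin":0.01,"gripper":0}
    - {"tx":0.056,"ty":-0.052,"tz":0.25,"spin":0.01,"gripper":0}
    - {"tx":0.056,"ty":-0.052,"tz":0.25,"spin":0.01,"gripper":0}
    - {"tx":0.056,"ty":-0.052,"tz":0.25,"spin":0.01,"gripper":0}

```text
clock: 12.25
position: [560.3, 179.5, 41.0]
ee_rot: [1.0, -0.023, 0.001, -0.0]
contact_force: [0.0, -0.1, 0.0]
gripper_width: 42.7
```

```bash
python3 -c "
from h import *
plan(559,181,39.5,177.5)
save('wrist','pics/w5.png')
"
```

```text
t 12.25 p [560.3 179.5  41. ] yaw -2.6 tilt 0.1 j6 54.0 w 42.7 F [ 0.  -0.1  0. ]
tx ty tz spin = [-0.005 -0.006  0.006 -0.002]  len 2.0
```

View pics/w5.png

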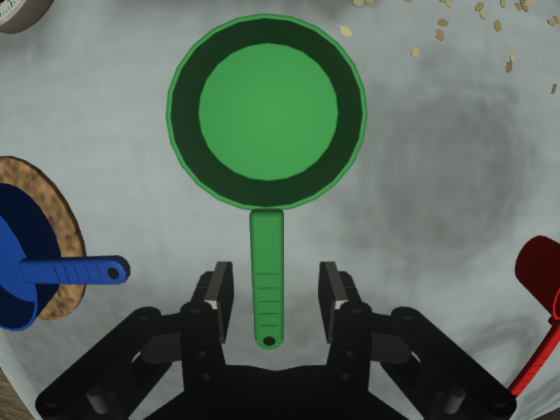

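The green handle at (268,280) is a bit left of the jaw centre (276). Shift, then close and lift.

Call:
play_rows:
  targets:
    - {"tx":-0.004,"ty":-0.01,"tz":0.006,"spin":0,"gripper":0}
    - {"tx":-0.004,"ty":-0.01,"tz":0.006,"spin":0,"gripper":0}
    - {"tx":-0.004,"ty":-0.01,"tz":0.006,"spin":0,"gripper":1}
    - {"tx":-0.004,"ty":-0.01,"tz":0.006,"spin":0,"gripper":1}
    - {"tx":-0.004,"ty":-0.01,"tz":0.006,"spin":0,"gripper":1}
    - {"tx":-0.004,"ty":-0.01,"tz":0.006,"spin":0,"gripper":1}
    - {"tx":-0.004,"ty":-0.01,"tz":0.006,"spin":0,"gripper":1}

```text
clock: 13.18
position: [558.8, 182.4, 38.4]
ee_rot: [1.0, -0.022, 0.0, -0.0]
contact_force: [-0.8, 0.6, 1.3]
gripper_width: 12.7
```

```bash
python3 -c "
from h import *
plan(559,181,39.5,177.5)
save('wrist','pics/w6.png')
"
```

```text
t 13.18 p [558.8 182.4  38.4] yaw -2.6 tilt 0.01 j6 54.0 w 12.7 F [-0.8  0.6  1.3]
tx ty tz spin = [ 0.001  0.005 -0.004 -0.001]  len 2.0
```

View pics/w6.png

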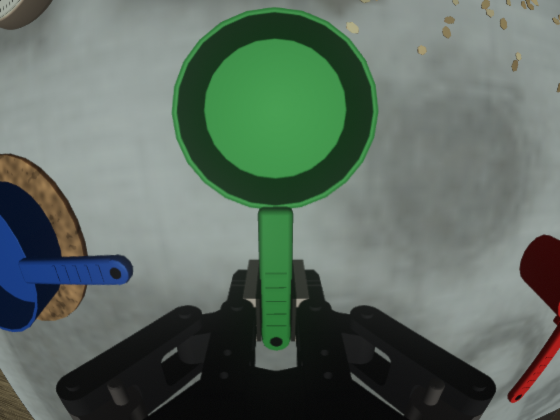

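Call:
play_rows:
  targets:
    - {"tx":0,"ty":0,"tz":-0.08,"spin":0,"gripper":1}
    - {"tx":0,"ty":0,"tz":-0.18,"spin":0,"gripper":1}
    - {"tx":0,"ty":0,"tz":-0.28,"spin":0,"gripper":1}
    - {"tx":0,"ty":0,"tz":-0.36,"spin":-0.1,"gripper":1}
    - {"tx":-0.05,"ty":-0.1,"tz":-0.36,"spin":-0.2,"gripper":1}
    - {"tx":-0.1,"ty":-0.2,"tz":-0.36,"spin":-0.35,"gripper":1}
    - {"tx":-0.15,"ty":-0.3,"tz":-0.36,"spin":-0.5,"gripper":1}
    - {"tx":-0.2,"ty":-0.4,"tz":-0.36,"spin":-0.65,"gripper":1}
    - {"tx":-0.25,"ty":-0.5,"tz":-0.36,"spin":-0.79,"gripper":1}
    - {"tx":-0.25,"ty":-0.55,"tz":-0.36,"spin":-0.79,"gripper":1}
    - {"tx":-0.25,"ty":-0.55,"tz":-0.36,"spin":-0.79,"gripper":1}
    - {"tx":-0.25,"ty":-0.55,"tz":-0.36,"spin":-0.79,"gripper":1}

```text
clock: 14.72
position: [502.6, 321.6, 127.9]
ee_rot: [0.959, 0.283, -0.0, 0.0]
contact_force: [0.1, 0.6, -0.5]
gripper_width: 12.8
```

```bash
python3 -c "
from h import *
plan(501.8,322.8,70,33)
save('wrist','pics/w7.png')
save('scene','pics/s7.png')
"
```

```text
t 14.72 p [502.6 321.6 127.9] yaw 32.9 tilt 0.06 j6 75.0 w 12.8 F [ 0.1  0.6 -0.5]
tx ty tz spin = [ 0.    -0.006  0.232 -0.002]  len 58.0
```

View pics/w7.png

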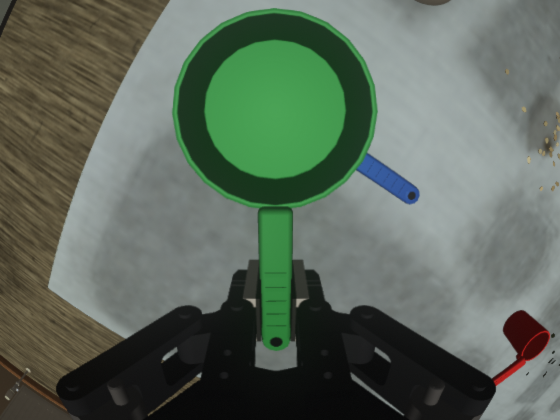

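View pics/s7.png

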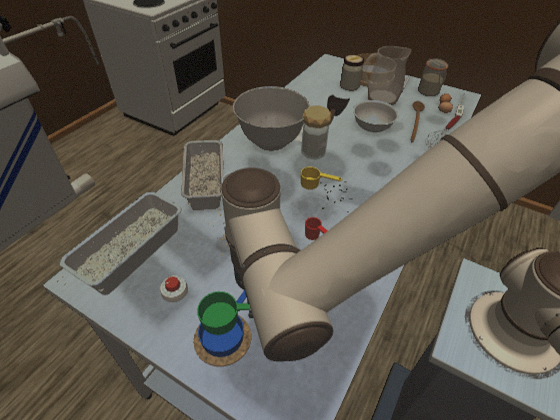

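Green is level over the blue cup (scene 218,310). Lowering in small steps.

Call:
play_rows:
  targets:
    - {"tx":0,"ty":-0.006,"tz":0.08,"spin":0,"gripper":1}
    - {"tx":0,"ty":-0.006,"tz":0.15,"spin":0,"gripper":1}
    - {"tx":0,"ty":-0.006,"tz":0.2,"spin":0,"gripper":1}
    - {"tx":0,"ty":-0.006,"tz":0.24,"spin":0,"gripper":1}
    - {"tx":0,"ty":-0.006,"tz":0.27,"spin":0,"gripper":1}
    - {"tx":0,"ty":-0.006,"tz":0.295,"spin":0,"gripper":1}
    - {"tx":0,"ty":-0.006,"tz":0.31,"spin":0,"gripper":1}
    - {"tx":0,"ty":-0.006,"tz":0.31,"spin":0,"gripper":1}

```text
clock: 15.82
position: [501.6, 323.7, 50.7]
ee_rot: [0.959, 0.284, -0.0, 0.0]
contact_force: [0.7, 0.3, -0.9]
gripper_width: 12.4
```

```bash
python3 -c "
from h import *
plan(501.8,322.8,48.4,33)
"
```

```text
t 15.82 p [501.6 323.7  50.7] yaw 33.0 tilt 0.01 j6 75.0 w 12.4 F [ 0.7  0.3 -0.9]
tx ty tz spin = [-0.001  0.003  0.009 -0.   ]  len 2.0
```

Call:
play_rows:
  targets:
    - {"tx":0,"ty":0.002,"tz":0.007,"spin":0,"gripper":1}
    - {"tx":0,"ty":0.002,"tz":0.007,"spin":0,"gripper":1}
    - {"tx":0,"ty":0.002,"tz":0.007,"spin":0,"gripper":0.4}
    - {"tx":0,"ty":0.002,"tz":0.007,"spin":0,"gripper":0.2}
    - {"tx":0,"ty":0.002,"tz":0.007,"spin":0,"gripper":0.1}
    - {"tx":0,"ty":0.002,"tz":0.007,"spin":0,"gripper":0.1}
    - {"tx":0,"ty":0.002,"tz":-0.1,"spin":0,"gripper":0.1}
    - {"tx":0,"ty":0.002,"tz":-0.3,"spin":0,"gripper":0.1}
    - {"tx":0,"ty":0.002,"tz":-0.45,"spin":0,"gripper":0}
    - {"tx":-0.1,"ty":0.25,"tz":-0.45,"spin":0.1,"gripper":0}
    - {"tx":-0.25,"ty":0.5,"tz":-0.45,"spin":0.2,"gripper":0}
    - {"tx":-0.4,"ty":0.75,"tz":-0.45,"spin":0.3,"gripper":0}

```text
clock: 17.32
position: [518.8, 135.4, 163.5]
ee_rot: [0.986, 0.168, 0.0, -0.0]
contact_force: [1.4, -0.6, 0.3]
gripper_width: 42.4
```

```bash
python3 -c "
from h import *
plan(578.2,-214.9,150,-169.4)
save('scene','pics/s8.png')
"
```

```text
t 17.32 p [518.8 135.4 163.5] yaw 19.4 tilt 0.03 j6 77.0 w 42.4 F [ 1.4 -0.6  0.3]
tx ty tz spin = [-0.241  1.401  0.054  0.195]  len 356.0
```

View pics/s8.png

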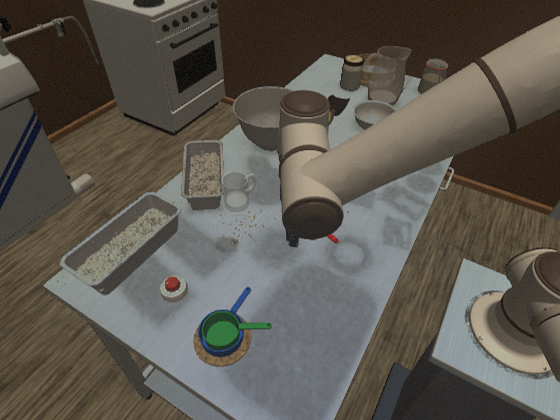

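Call:
play_rows:
  targets:
    - {"tx":-0.03,"ty":0.2,"tz":0,"spin":0.05,"gripper":0}
    - {"tx":-0.06,"ty":0.4,"tz":0,"spin":0.1,"gripper":0}
    - {"tx":-0.1,"ty":0.6,"tz":0,"spin":0.15,"gripper":0}
    - {"tx":-0.14,"ty":0.8,"tz":0,"spin":0.195,"gripper":0}
    - {"tx":-0.18,"ty":1.0,"tz":0,"spin":0.195,"gripper":0}
    - {"tx":-0.18,"ty":1.0,"tz":0,"spin":0.195,"gripper":0}

```text
clock: 18.12
position: [559.9, -116.6, 163.0]
ee_rot: [0.996, 0.091, -0.0, 0.0]
contact_force: [0.2, 0.8, -1.3]
gripper_width: 42.6
```

```bash
python3 -c "
from h import *
plan(578.2,-214.9,100,-169.4)
d=save('top','pics/t9.png')
meas(d,'blue',6);meas(d,'green',10);meas(d,'yellow')
"
```

```text
t 18.12 p [ 559.9 -116.6  163. ] yaw 10.4 tilt 0.02 j6 96.0 w 42.6 F [ 0.2  0.8 -1.3]
tx ty tz spin = [ 0.001  0.4    0.252 -0.004]  len 118.0
blue 260 fromtip [511.1 444.1] circ [533.7 393.1] r 15.3 dir -28.5 grip [611.  351.2]
green 695 fromtip [570.1 368.2] circ [568.7 366.8] r 41.8 dir -146.4 grip [502.8 323.1]
yellow 60 fromtip [ 648.7 -208.4] circ [0. 0.] r 0.0 dir -173.0 grip [-69.5  -8.5]
```

View pics/t9.png

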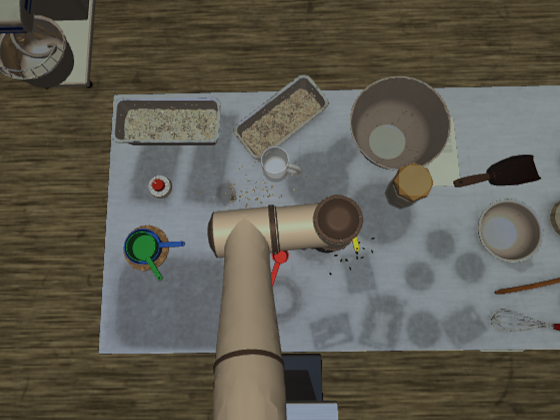

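Call:
play_rows:
  targets:
    - {"tx":0,"ty":0.15,"tz":0.08,"spin":0,"gripper":0}
    - {"tx":0,"ty":0.3,"tz":0.16,"spin":0,"gripper":0}
    - {"tx":0,"ty":0.4,"tz":0.25,"spin":0,"gripper":0}
    - {"tx":0,"ty":0.4,"tz":0.25,"spin":0,"gripper":0}
    - {"tx":0,"ty":0.4,"tz":0.25,"spin":0,"gripper":0}

```text
clock: 18.8
position: [578.9, -210.8, 101.4]
ee_rot: [0.996, 0.094, 0.0, 0.0]
contact_force: [0.0, -0.0, -0.2]
gripper_width: 42.7
```

```bash
python3 -c "
from h import *
plan(577.7,-215.4,44.5,-169.4)
save('wrist','pics/w9.png')
"
```

```text
t 18.8 p [ 578.9 -210.8  101.4] yaw 10.8 tilt 0.04 j6 106.0 w 42.7 F [ 0.  -0.  -0.2]
tx ty tz spin = [-0.008  0.017  0.228  0.004]  len 57.0
```

View pics/w9.png

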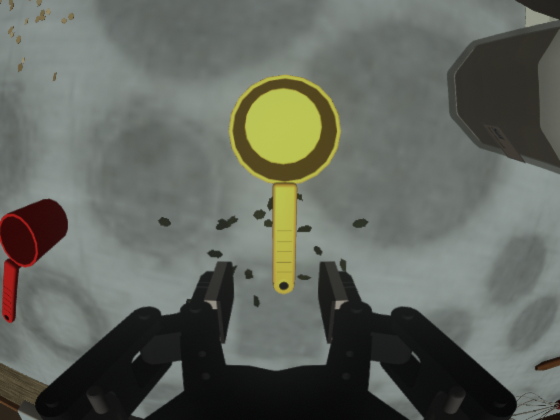

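The yellow handle at (284,240) is a little right of the jaw centre (276), which agrees with the planned +ty. Descend and look before closing.

Call:
play_rows:
  targets:
    - {"tx":-0.008,"ty":0.015,"tz":0.08,"spin":0,"gripper":0}
    - {"tx":-0.008,"ty":0.015,"tz":0.16,"spin":0,"gripper":0}
    - {"tx":-0.008,"ty":0.015,"tz":0.23,"spin":0,"gripper":0}
    - {"tx":-0.008,"ty":0.015,"tz":0.23,"spin":0,"gripper":0}
    - {"tx":-0.008,"ty":0.015,"tz":0.23,"spin":0,"gripper":0}

```text
clock: 19.48
position: [578.0, -215.8, 44.2]
ee_rot: [0.996, 0.094, 0.001, 0.0]
contact_force: [-0.1, -0.3, -0.3]
gripper_width: 42.6
```

```bash
python3 -c "
from h import *
plan(577.7,-215.4,44.5,-169.4)
save('wrist','pics/w10.png')
"
```

```text
t 19.48 p [ 578.  -215.8   44.2] yaw 10.8 tilt 0.09 j6 106.0 w 42.6 F [-0.1 -0.3 -0.3]
tx ty tz spin = [-0.001 -0.002 -0.001  0.004]  len 1.0
```

View pics/w10.png

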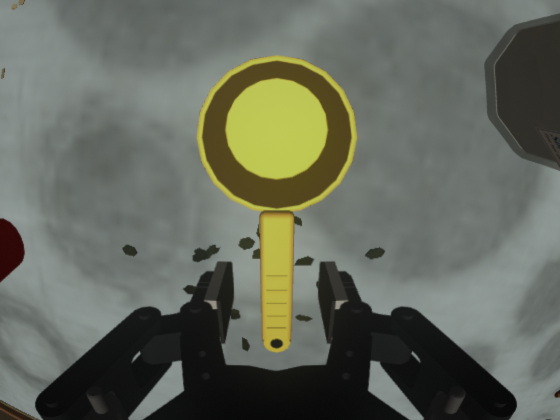

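Centred at (277,290); close and lift.

Call:
play_rows:
  targets:
    - {"tx":0,"ty":0,"tz":0,"spin":0,"gripper":1}
    - {"tx":0,"ty":0,"tz":0,"spin":0,"gripper":1}
    - {"tx":0,"ty":0,"tz":0,"spin":0,"gripper":1}
    - {"tx":0,"ty":0,"tz":0,"spin":0,"gripper":1}
    - {"tx":0,"ty":0,"tz":0,"spin":0,"gripper":1}

```text
clock: 20.15
position: [577.3, -216.1, 43.7]
ee_rot: [0.996, 0.093, 0.0, 0.0]
contact_force: [-1.3, -0.2, 3.8]
gripper_width: 12.9
```

```bash
python3 -c "
from h import *
plan(577.7,-215.4,44.5,-169.4)
save('wrist','pics/w11.png')
"
```

```text
t 20.15 p [ 577.3 -216.1   43.7] yaw 10.7 tilt 0.02 j6 106.0 w 12.9 F [-1.3 -0.2  3.8]
tx ty tz spin = [ 0.002 -0.002 -0.003  0.003]  len 1.0
```

View pics/w11.png

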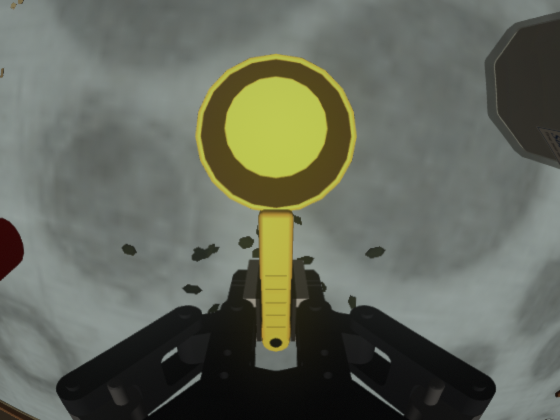

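Call:
play_rows:
  targets:
    - {"tx":0,"ty":0,"tz":-0.08,"spin":0,"gripper":1}
    - {"tx":0,"ty":0,"tz":-0.18,"spin":0,"gripper":1}
    - {"tx":0,"ty":0,"tz":-0.3,"spin":0,"gripper":1}
    - {"tx":0,"ty":0,"tz":-0.4,"spin":0,"gripper":1}
    - {"tx":0,"ty":-0.1,"tz":-0.4,"spin":0.05,"gripper":1}
    - {"tx":0,"ty":-0.25,"tz":-0.4,"spin":0.1,"gripper":1}
    - {"tx":-0.02,"ty":-0.4,"tz":-0.4,"spin":0.15,"gripper":1}
    - {"tx":-0.04,"ty":-0.55,"tz":-0.4,"spin":0.2,"gripper":1}
    - {"tx":-0.06,"ty":-0.7,"tz":-0.4,"spin":0.25,"gripper":1}
    - {"tx":-0.08,"ty":-0.85,"tz":-0.4,"spin":0.3,"gripper":1}
    - {"tx":-0.08,"ty":-1,"tz":-0.4,"spin":0.35,"gripper":1}

```text
clock: 21.58
position: [510.1, 27.1, 142.8]
ee_rot: [0.999, -0.045, -0.0, -0.0]
contact_force: [-0.1, -0.2, 0.1]
gripper_width: 12.7
```

```bash
python3 -c "
from h import *
plan(506.1,398.1,142,-27)
"
```

```text
t 21.57 p [510.1  27.1 142.8] yaw -5.1 tilt 0.06 j6 64.0 w 12.7 F [-0.1 -0.2  0.1]
tx ty tz spin = [-0.149 -1.477  0.003  0.486]  len 371.0
```

Call:
play_rows:
  targets:
    - {"tx":-0.02,"ty":-0.15,"tz":0,"spin":0.08,"gripper":1}
    - {"tx":-0.04,"ty":-0.3,"tz":0,"spin":0.16,"gripper":1}
    - {"tx":-0.06,"ty":-0.45,"tz":0,"spin":0.24,"gripper":1}
    - {"tx":-0.08,"ty":-0.6,"tz":0,"spin":0.32,"gripper":1}
    - {"tx":-0.1,"ty":-0.75,"tz":0,"spin":0.4,"gripper":1}
    - {"tx":-0.12,"ty":-0.9,"tz":0,"spin":0.48,"gripper":1}
    - {"tx":-0.15,"ty":-1,"tz":0,"spin":0.486,"gripper":1}
    - {"tx":-0.15,"ty":-1,"tz":0,"spin":0.486,"gripper":1}

```text
clock: 22.58
position: [495.2, 279.9, 142.5]
ee_rot: [0.973, -0.232, -0.0, 0.0]
contact_force: [0.7, -1.0, -0.5]
gripper_width: 12.6
```

```bash
python3 -c "
from h import *
plan(506.1,398.1,142,-27)
"
```

```text
t 22.57 p [495.2 279.9 142.5] yaw -26.8 tilt 0.05 j6 17.0 w 12.6 F [ 0.7 -1.  -0.5]
tx ty tz spin = [-0.174 -0.442  0.002  0.005]  len 119.0
```

Call:
play_rows:
  targets:
    - {"tx":-0.05,"ty":-0.13,"tz":0,"spin":0.005,"gripper":1}
    - {"tx":-0.1,"ty":-0.26,"tz":0,"spin":0.005,"gripper":1}
    - {"tx":-0.15,"ty":-0.38,"tz":0,"spin":0.005,"gripper":1}
    - {"tx":-0.174,"ty":-0.442,"tz":0,"spin":0.005,"gripper":1}
    - {"tx":-0.174,"ty":-0.442,"tz":0,"spin":0.005,"gripper":1}
    - {"tx":-0.174,"ty":-0.442,"tz":0,"spin":0.005,"gripper":1}

```text
clock: 23.32
position: [506.8, 395.2, 143.1]
ee_rot: [0.972, -0.235, -0.0, 0.001]
contact_force: [1.0, -0.2, 0.1]
gripper_width: 12.6
```

```bash
python3 -c "
from h import *
plan(506.1,398.1,58,-27)
save('wrist','pics/w12.png')
save('scene','pics/s12.png')
"
```

```text
t 23.32 p [506.8 395.2 143.1] yaw -27.2 tilt 0.07 j6 10.0 w 12.6 F [ 1.  -0.2  0.1]
tx ty tz spin = [-0.007 -0.01   0.34  -0.004]  len 85.0
```

View pics/w12.png

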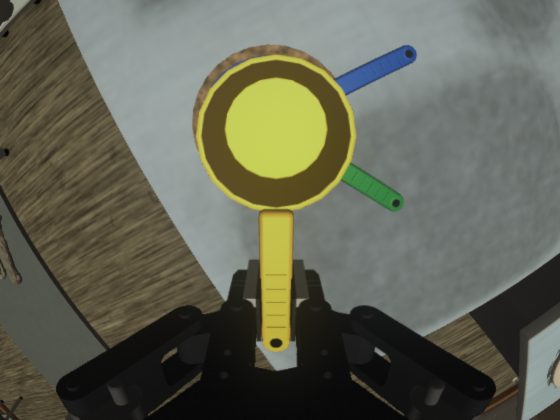

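View pics/s12.png

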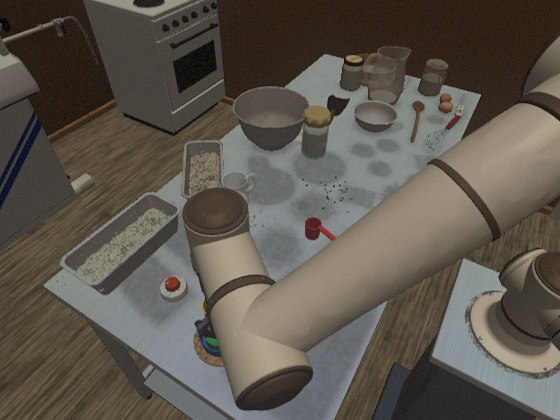

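Yellow is level over the nest (wrist 276,130), and the green and blue handles sit off to one side. Lowering.

Call:
play_rows:
  targets:
    - {"tx":-0.006,"ty":-0.01,"tz":0.08,"spin":0,"gripper":1}
    - {"tx":-0.006,"ty":-0.01,"tz":0.15,"spin":0,"gripper":1}
    - {"tx":-0.006,"ty":-0.01,"tz":0.2,"spin":0,"gripper":1}
    - {"tx":-0.006,"ty":-0.01,"tz":0.24,"spin":0,"gripper":1}
    - {"tx":-0.006,"ty":-0.01,"tz":0.28,"spin":0,"gripper":1}
    - {"tx":-0.006,"ty":-0.01,"tz":0.31,"spin":0,"gripper":1}
    - {"tx":-0.006,"ty":-0.01,"tz":0.332,"spin":0,"gripper":1}
    - {"tx":-0.006,"ty":-0.01,"tz":0.332,"spin":0,"gripper":1}

```text
clock: 24.42
position: [506.6, 399.3, 59.9]
ee_rot: [0.972, -0.235, -0.0, 0.0]
contact_force: [0.4, -0.5, -0.0]
gripper_width: 12.6
```

```bash
python3 -c "
from h import *
plan(506.1,398.1,58,-27)
"
```

```text
t 24.43 p [506.6 399.3  59.9] yaw -27.1 tilt 0.04 j6 10.0 w 12.6 F [ 0.4 -0.5 -0. ]
tx ty tz spin = [ 0.     0.005  0.008 -0.003]  len 2.0
```

Call:
play_rows:
  targets:
    - {"tx":0,"ty":0.004,"tz":0.007,"spin":0,"gripper":1}
    - {"tx":0,"ty":0.004,"tz":0.007,"spin":0,"gripper":1}
    - {"tx":0,"ty":0.004,"tz":0.007,"spin":0,"gripper":0.4}
    - {"tx":0,"ty":0.004,"tz":0.007,"spin":0,"gripper":0.2}
    - {"tx":0,"ty":0.004,"tz":0.007,"spin":0,"gripper":0.1}
    - {"tx":0,"ty":0.004,"tz":0.007,"spin":0,"gripper":0.1}
    - {"tx":0,"ty":0.004,"tz":-0.1,"spin":0,"gripper":0.1}
    - {"tx":0,"ty":0.004,"tz":-0.3,"spin":0,"gripper":0.1}
    - {"tx":0,"ty":0.1,"tz":-0.45,"spin":0,"gripper":0}
    - {"tx":0.1,"ty":0.35,"tz":-0.45,"spin":0,"gripper":0}
    - {"tx":0.2,"ty":0.6,"tz":-0.45,"spin":0,"gripper":0}
    - {"tx":0.3,"ty":0.85,"tz":-0.45,"spin":0,"gripper":0}

```text
clock: 25.92
position: [477.4, 188.8, 173.2]
ee_rot: [0.972, -0.234, 0.0, -0.0]
contact_force: [1.2, -0.7, 0.7]
gripper_width: 43.0
```

```bash
python3 -c "
from h import *
plan(482,6.5,110,160.2)
save('scene','pics/s13.png')
"
```

```text
t 25.93 p [477.4 188.8 173.2] yaw -27.1 tilt 0.05 j6 23.0 w 43.0 F [ 1.2 -0.7  0.7]
tx ty tz spin = [ 0.348  0.641  0.252 -0.162]  len 193.0
```

View pics/s13.png

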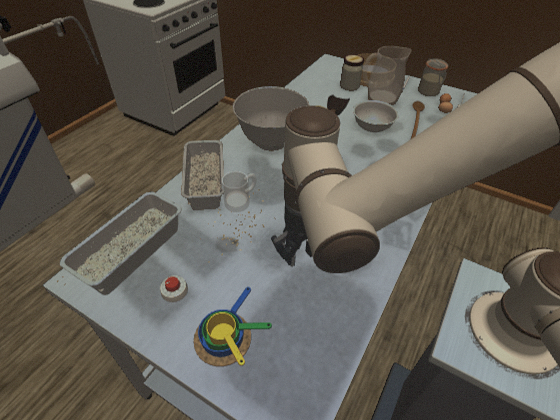

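Call:
play_rows:
  targets:
    - {"tx":0.1,"ty":0.2,"tz":0.05,"spin":-0.08,"gripper":0}
    - {"tx":0.2,"ty":0.4,"tz":0.12,"spin":-0.16,"gripper":0}
    - {"tx":0.3,"ty":0.58,"tz":0.2,"spin":-0.16,"gripper":0}
    - {"tx":0.346,"ty":0.641,"tz":0.25,"spin":-0.16,"gripper":0}
    - {"tx":0.346,"ty":0.641,"tz":0.25,"spin":-0.16,"gripper":0}
    - {"tx":0.346,"ty":0.641,"tz":0.25,"spin":-0.16,"gripper":0}

```text
clock: 26.72
position: [482.3, 9.0, 110.8]
ee_rot: [0.985, -0.173, 0.001, -0.0]
contact_force: [-0.1, -0.1, 0.7]
gripper_width: 42.8
```

```bash
python3 -c "
from h import *
plan(481.4,6.7,49.5,160.2)
save('wrist','pics/w14.png')
d=save('top','pics/t14.png')
meas(d,'yellow',14);meas(d,'green',10);
"
```

```text
t 26.73 p [482.3   9.  110.8] yaw -19.9 tilt 0.06 j6 50.0 w 42.8 F [-0.1 -0.1  0.7]
tx ty tz spin = [-0.001  0.01   0.245 -0.002]  len 61.0
yellow 486 fromtip [570.6 363.6] circ [566.6 363.4] r 35.6 dir 152.8 grip [504.3 395.4]
green 97 fromtip [652.1 388.2] circ [0. 0.] r 0.0 dir 172.4 grip [-78.3  10.4]
green 138 fromtip [570.3 367.9] circ [533.1 364. ] r 8.5 dir -146.8 grip [467.  320.7]
```

View pics/w14.png

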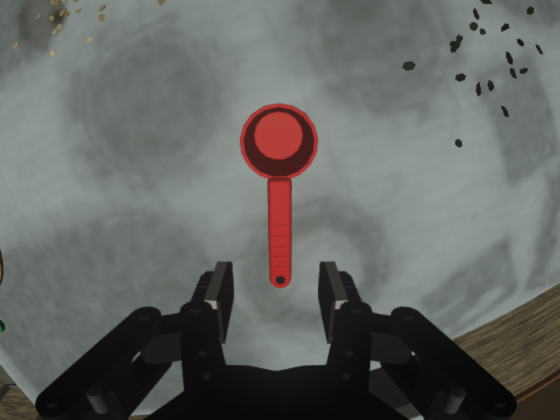

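View pics/t14.png

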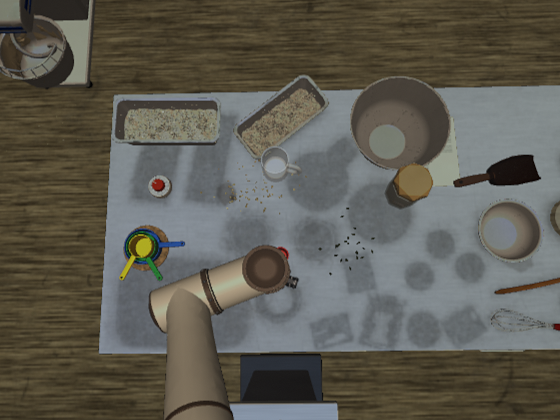

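The red handle at (280,235) is near the jaw centre. The top view shows three cups nested at (144,246). I'll enlarge that part and descend.

```bash
python3 -c "
import cv2
i=cv2.imread('pics/t14.png')[215:290,105:200]; cv2.imwrite('pics/z14.png',cv2.resize(i,None,fx=7,fy=7,interpolation=cv2.INTER_CUBIC))
"
```

```text
(no output)
```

View pics/z14.png

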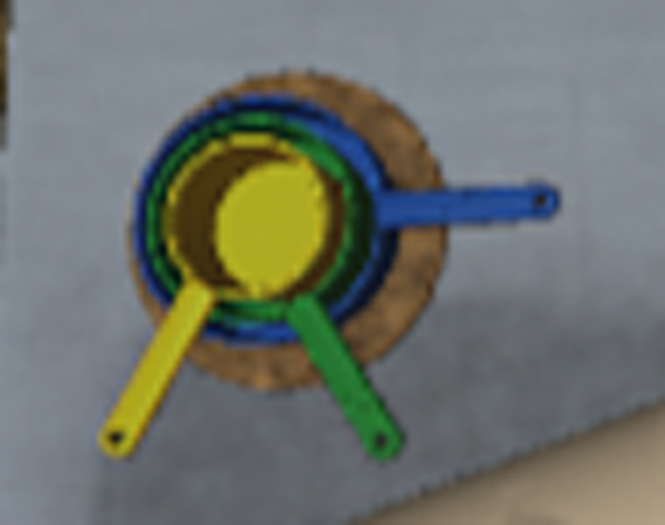

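Call:
play_rows:
  targets:
    - {"tx":0,"ty":0.01,"tz":0.08,"spin":0,"gripper":0}
    - {"tx":0,"ty":0.01,"tz":0.16,"spin":0,"gripper":0}
    - {"tx":0,"ty":0.01,"tz":0.245,"spin":0,"gripper":0}
    - {"tx":0,"ty":0.01,"tz":0.245,"spin":0,"gripper":0}
    - {"tx":0,"ty":0.01,"tz":0.245,"spin":0,"gripper":0}

```text
clock: 27.45
position: [481.7, 6.8, 49.9]
ee_rot: [0.985, -0.172, 0.001, -0.0]
contact_force: [0.6, 0.8, 0.4]
gripper_width: 42.8
```

```bash
python3 -c "
from h import *
plan(481.4,6.7,49.5,160.2)
save('wrist','pics/w15.png')
"
```

```text
t 27.45 p [481.7   6.8  49.9] yaw -19.9 tilt 0.1 j6 50.0 w 42.8 F [0.6 0.8 0.4]
tx ty tz spin = [-0.001  0.001  0.002 -0.001]  len 1.0
```

View pics/w15.png

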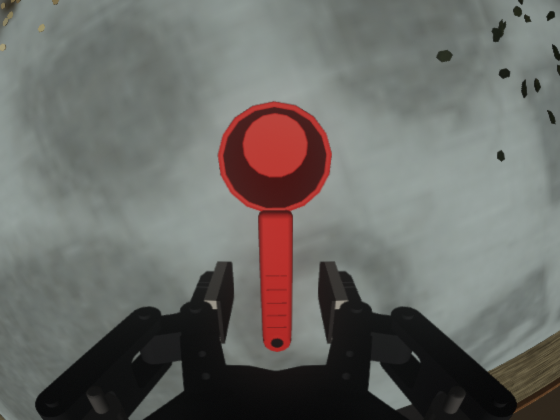

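The red handle at (276,280) is centred. In the enlarged view the three rims are nested and concentric. Close.

Call:
play_rows:
  targets:
    - {"tx":0,"ty":0,"tz":0,"spin":0,"gripper":1}
    - {"tx":0,"ty":0,"tz":0,"spin":0,"gripper":1}
    - {"tx":0,"ty":0,"tz":0,"spin":0,"gripper":1}
    - {"tx":0,"ty":0,"tz":0,"spin":0,"gripper":1}
    - {"tx":0,"ty":0,"tz":0,"spin":0,"gripper":1}

```text
clock: 28.12
position: [481.0, 6.2, 49.5]
ee_rot: [0.985, -0.173, 0.0, -0.0]
contact_force: [-2.0, 2.1, 5.9]
gripper_width: 12.6
```

```bash
python3 -c "
from h import *
plan(481.4,6.7,49.5,160.2)
d=get_image('top'); f=d['frame']
print(cast(d,[[105+258/7,215+218/7]],60))
l,st,ce=mask(d,'yellow'); i=max(range(1,len(st)),key=lambda k:st[k,4]); v,u=np.nonzero(l==i)
P=cast(d,np.c_[u,v],60); hd=np.radians(152.8); ax=np.array([np.cos(hd),np.sin(hd)])
# exclude handle strip
c=np.array([568.5,366]); q=P-c; keep=~((q@ax>20)&(abs(q@[-ax[1],ax[0]])<13)); 
cnt=P[keep]; print(cv2.minEnclosingCircle(cnt.astype(np.float32)))
dd=pts(d); print('yellow floor/rim z', np.percentile(dd[l==i][:,2],[2,10,50,90,98]).round(1))
"
```

```text
t 28.12 p [481.    6.2  49.5] yaw -19.9 tilt 0.02 j6 50.0 w 12.6 F [-2.   2.1  5.9]
tx ty tz spin = [ 0.001 -0.002 -0.    -0.003]  len 1.0
[[566.6307838  360.07528281]]
((566.5657348632812, 363.4416198730469), 35.61309051513672)
yellow floor/rim z [15.1 16.9 37.9 67.7 70.5]
```

```bash
python3 -c "
from h import *
for cam in ('top','scene'):
  d=get_image(cam)
  for c,b in (('yellow',14),('green',10),('blue',6)):
    l,st,ce=mask(d,c); m=np.isin(l,[k for k in range(1,len(st)) if st[k,4]>30]); v,u=np.nonzero(m)
    D,rim,_,_=CUPS[c]; P=cast(d,np.c_[u,v],b+rim); q=P-[568.5,366]; 
    P=P[np.hypot(*q.T)<D/2+6]
    # extents perpendicular to and away from camera
    cp=np.linalg.inv(d['world_to_cam'])[:2,3]; a=np.array([568.5,366])-cp; a/=np.linalg.norm(a); n=np.array([-a[1],a[0]])
    far=((P)@a).max()-D/2; s=P@n
    # along far direction only points; perpendicular mid
    print(cam,c,'centre est',(a*far+n*(s.max()+s.min())/2).round(1),'width',(s.max()-s.min()).round(1),len(P))
"
```

```text
top yellow centre est [566.2 367.2] width 69.3 367
top green centre est [569.1 367.7] width 81.9 151
top blue centre est [572.5 364. ] width 87.7 159
scene yellow centre est [567.6 366.5] width 62.8 398Traceback (most recent call last):
  File "<string>", line 11, in <module>
    far=((P)@a).max()-D/2; s=P@n
        ~~~~~~~~~~~^^
    return umr_maximum(a, axis, None, out, keepdims, initial, where)
ValueError: zero-size array to reduction operation maximum which has no identity
```

Call:
play_rows:
  targets:
    - {"tx":0,"ty":0,"tz":-0.08,"spin":0,"gripper":1}
    - {"tx":0,"ty":0,"tz":-0.18,"spin":0,"gripper":1}
    - {"tx":0,"ty":0,"tz":-0.3,"spin":0,"gripper":1}
    - {"tx":0,"ty":0,"tz":-0.42,"spin":0,"gripper":1}
    - {"tx":-0.02,"ty":-0.1,"tz":-0.42,"spin":0.1,"gripper":1}
    - {"tx":-0.04,"ty":-0.22,"tz":-0.42,"spin":0.25,"gripper":1}
    - {"tx":-0.06,"ty":-0.35,"tz":-0.42,"spin":0.4,"gripper":1}
    - {"tx":-0.08,"ty":-0.48,"tz":-0.42,"spin":0.55,"gripper":1}
    - {"tx":-0.1,"ty":-0.6,"tz":-0.42,"spin":0.7,"gripper":1}
    - {"tx":-0.12,"ty":-0.75,"tz":-0.42,"spin":0.85,"gripper":1}
    - {"tx":-0.14,"ty":-0.88,"tz":-0.42,"spin":0.98,"gripper":1}
    - {"tx":-0.14,"ty":-0.88,"tz":-0.42,"spin":0.98,"gripper":1}

```text
clock: 29.78
position: [523.2, 226.6, 153.1]
ee_rot: [0.848, -0.529, -0.0, 0.0]
contact_force: [-1.0, -0.6, -0.4]
gripper_width: 12.4
```

```bash
python3 -c "
from h import *
plan(564.8,427.3,152,-87)
"
```

```text
t 29.77 p [523.2 226.6 153.1] yaw -63.9 tilt 0.03 j6 -14.0 w 12.4 F [-1.  -0.6 -0.4]
tx ty tz spin = [-0.648 -0.502  0.004  0.513]  len 205.0
```

Call:
play_rows:
  targets:
    - {"tx":-0.1,"ty":-0.08,"tz":0,"spin":0.1,"gripper":1}
    - {"tx":-0.2,"ty":-0.16,"tz":0,"spin":0.2,"gripper":1}
    - {"tx":-0.3,"ty":-0.24,"tz":0,"spin":0.3,"gripper":1}
    - {"tx":-0.4,"ty":-0.32,"tz":0,"spin":0.4,"gripper":1}
    - {"tx":-0.5,"ty":-0.4,"tz":0,"spin":0.513,"gripper":1}
    - {"tx":-0.6,"ty":-0.46,"tz":0,"spin":0.513,"gripper":1}
    - {"tx":-0.65,"ty":-0.504,"tz":0,"spin":0.513,"gripper":1}
    - {"tx":-0.65,"ty":-0.504,"tz":0,"spin":0.513,"gripper":1}
    - {"tx":-0.65,"ty":-0.504,"tz":0,"spin":0.513,"gripper":1}

```text
clock: 30.9
position: [565.0, 424.7, 153.5]
ee_rot: [0.724, -0.689, -0.0, 0.001]
contact_force: [-1.0, -0.3, -1.0]
gripper_width: 12.7
```

```bash
python3 -c "
from h import *
plan(564.8,427.3,68,-87)
save('wrist','pics/w16.png')
save('scene','pics/s16.png')
"
```

```text
t 30.9 p [565.  424.7 153.5] yaw -87.2 tilt 0.1 j6 -47.0 w 12.7 F [-1.  -0.3 -1. ]
tx ty tz spin = [-0.011 -0.     0.342 -0.003]  len 86.0
```

View pics/w16.png

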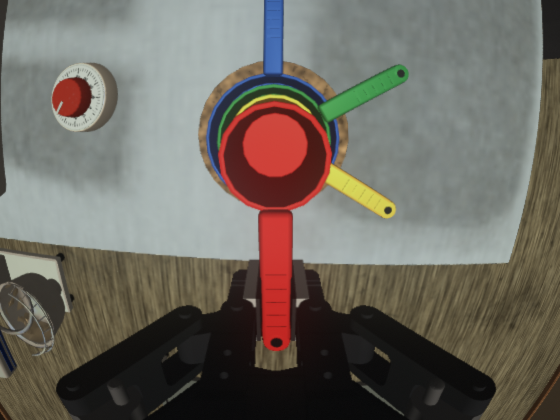

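View pics/s16.png

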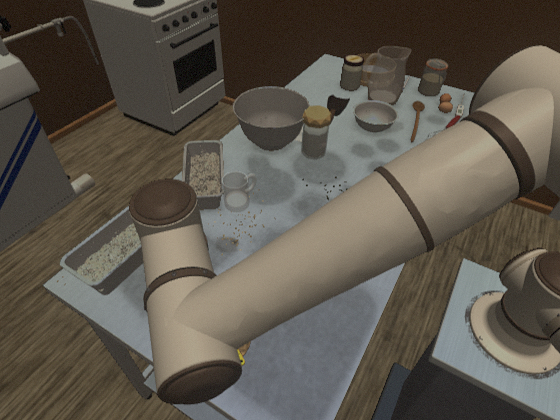

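Red is centred sideways over the nest (275,150), with all the lower handles clear. Lowering.

Call:
play_rows:
  targets:
    - {"tx":-0.006,"ty":0,"tz":0.08,"spin":0,"gripper":1}
    - {"tx":-0.006,"ty":0,"tz":0.14,"spin":0,"gripper":1}
    - {"tx":-0.006,"ty":0,"tz":0.18,"spin":0,"gripper":1}
    - {"tx":-0.006,"ty":0,"tz":0.2,"spin":0,"gripper":1}
    - {"tx":-0.006,"ty":0,"tz":0.2,"spin":0,"gripper":1}
    - {"tx":-0.006,"ty":0,"tz":0.2,"spin":0,"gripper":1}

```text
clock: 31.75
position: [565.4, 427.9, 104.7]
ee_rot: [0.725, -0.689, 0.0, -0.001]
contact_force: [-0.0, 0.9, -0.6]
gripper_width: 12.6
```

```bash
python3 -c "
from h import *
plan(564.8,427.3,68,-87)
"
```

```text
t 31.75 p [565.4 427.9 104.7] yaw -87.1 tilt 0.07 j6 -47.0 w 12.6 F [-0.   0.9 -0.6]
tx ty tz spin = [ 0.002  0.003  0.147 -0.002]  len 37.0
```

Call:
play_rows:
  targets:
    - {"tx":0.002,"ty":0.002,"tz":0.05,"spin":0,"gripper":1}
    - {"tx":0.002,"ty":0.002,"tz":0.09,"spin":0,"gripper":1}
    - {"tx":0.002,"ty":0.002,"tz":0.12,"spin":0,"gripper":1}
    - {"tx":0.002,"ty":0.002,"tz":0.14,"spin":0,"gripper":1}
    - {"tx":0.002,"ty":0.002,"tz":0.14,"spin":0,"gripper":1}
    - {"tx":0.002,"ty":0.002,"tz":0.14,"spin":0,"gripper":1}

```text
clock: 32.5
position: [564.8, 427.2, 69.3]
ee_rot: [0.725, -0.689, 0.0, -0.0]
contact_force: [-0.4, -0.2, -1.1]
gripper_width: 12.7
```

```bash
python3 -c "
from h import *
plan(564.8,427.3,68,-87)
"
```

```text
t 32.5 p [564.8 427.2  69.3] yaw -87.1 tilt 0.03 j6 -47.0 w 12.7 F [-0.4 -0.2 -1.1]
tx ty tz spin = [-0.    -0.     0.005 -0.003]  len 1.0
```

Call:
play_rows:
  targets:
    - {"tx":0,"ty":0,"tz":0.005,"spin":0,"gripper":1}
    - {"tx":0,"ty":0,"tz":0.005,"spin":0,"gripper":1}
    - {"tx":0,"ty":0,"tz":0.005,"spin":0,"gripper":0.4}
    - {"tx":0,"ty":0,"tz":0.005,"spin":0,"gripper":0.2}
    - {"tx":0,"ty":0,"tz":0.005,"spin":0,"gripper":0.1}
    - {"tx":0,"ty":0,"tz":0.005,"spin":0,"gripper":0.1}
    - {"tx":0,"ty":0,"tz":-0.1,"spin":0,"gripper":0.1}
    - {"tx":0,"ty":0,"tz":-0.3,"spin":0,"gripper":0.1}
    - {"tx":0,"ty":0.1,"tz":-0.5,"spin":0,"gripper":0}
    - {"tx":0.2,"ty":0.25,"tz":-0.55,"spin":0,"gripper":0}
    - {"tx":0.45,"ty":0.35,"tz":-0.55,"spin":0,"gripper":0}
    - {"tx":0.7,"ty":0.35,"tz":-0.55,"spin":0,"gripper":0}

```text
clock: 34.0
position: [484.4, 252.2, 207.4]
ee_rot: [0.726, -0.688, -0.0, -0.001]
contact_force: [1.2, 0.3, -0.7]
gripper_width: 42.8
```

Call:
play_rows:
  targets:
    - {"tx":0.2,"ty":0,"tz":0,"spin":0,"gripper":0}
    - {"tx":0.4,"ty":0,"tz":0,"spin":0,"gripper":0}
    - {"tx":0.6,"ty":0,"tz":0,"spin":0,"gripper":0}
    - {"tx":0.8,"ty":0,"tz":0,"spin":0,"gripper":0}
    - {"tx":1,"ty":0,"tz":0,"spin":0,"gripper":0}
    - {"tx":1,"ty":0,"tz":0,"spin":0,"gripper":0}
    - {"tx":1,"ty":0,"tz":0,"spin":0,"gripper":0}

```text
clock: 34.88
position: [498.6, 3.8, 206.7]
ee_rot: [0.724, -0.689, 0.0, -0.0]
contact_force: [-0.4, -1.0, -0.5]
gripper_width: 42.9
```

```bash
python3 -c "
from h import *
plan(564.8,0,200,-87)
d=save('top','pics/t17.png'); e=save('scene','pics/s17.png')
z=lambda i,k:cv2.resize(i[:,:,::-1],None,fx=k,fy=k,interpolation=cv2.INTER_CUBIC)
cv2.imwrite('pics/z17.png',np.hstack([z(d['frame'][200:300,95:200],4),z(e['frame'][270:370,170:280],4)]))
for c,b in (('red',18),('yellow',14),('green',10),('blue',6)):
    l,st,ce=mask(d,c); P=pts(d); m=(l>0)&(np.hypot(P[...,0]-568,P[...,1]-366)<130)
    h=m&(np.hypot(P[...,0]-568,P[...,1]-366)>CUPS[c][2]+10)
    f=m&(np.hypot(P[...,0]-568,P[...,1]-366)<10)
    print(c,'handle z',np.median(P[h][:,2]).round(1),'expect',b+CUPS[c][1]+7,'floor',np.median(P[f][:,2]).round(1) if f.any() else None)
"
```

```text
t 34.88 p [498.6   3.8 206.7] yaw -87.2 tilt 0.03 j6 -16.0 w 42.9 F [-0.4 -1.  -0.5]
tx ty tz spin = [ 0.028 -0.264  0.027 -0.003]  len 67.0
red handle z 75.7 expect 76 floor 22.3
yellow handle z 67.3 expect 67 floor None
green handle z 57.9 expect 58 floor None
blue handle z 49.1 expect 49 floor None
```

View pics/z17.png

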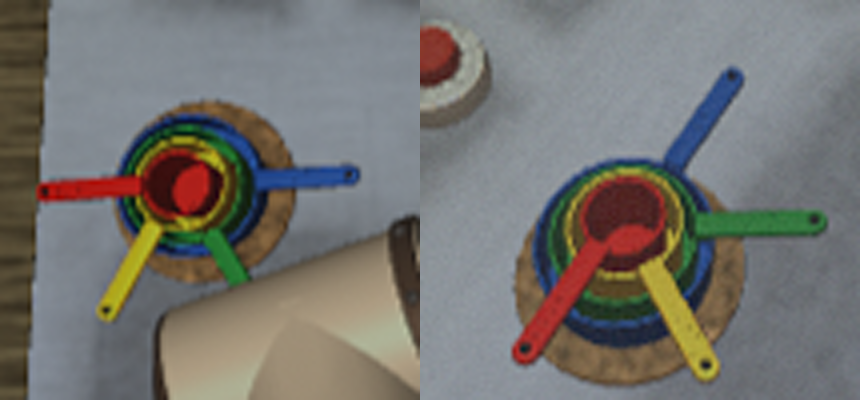

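View pics/s17.png

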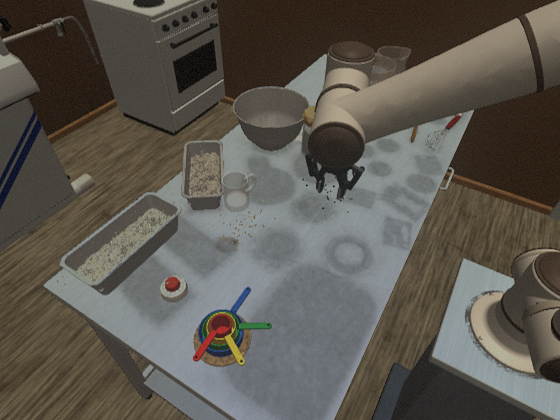

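The views show the four cups nested on the mat at scene (220,330). Handle heights match the seated values to within 0.3 mm, and the arm is clear. Handing in.

```bash
python3 -c "
from bench import *
print(job_done())"
```

```text
the job is handed in; nothing more can be done
None
```

The four cups are nested upright on the cork mat and the job is handed in, at about 35 s on the robot's clock. I placed them in the order asked: blue, green, yellow, red. Each was gripped by its handle, lowered onto the floor below and let go before the next.

**Seating:** the last depth check put the handle tops at 49.1, 57.9, 67.3 and 75.7 mm, against 49, 58, 67 and 76 expected. The red cup's floor read 22.3 mm against 22 expected.

**Centring:** blue measured within about 1 mm of the mat's middle before the other cups went in. The arm was clear of the nest when I handed in.

**Bystanders:** the mug and timer look unmoved in the last picture. I only compared pictures and did not measure them. The arm partly hid the jar in that picture, but nothing came near it.

**Problems and disagreements:**
- One early move was refused because a number was missing, and I sent it again.
- The first circle fit on the nested yellow cup read 36 mm radius instead of 32, because its outer wall was also in view. Estimates from its far edge in two views agreed to about 1.5 mm, so I used those.
- One later centring check, on the largely hidden blue rim, was a few millimetres off, and I did not rely on it.

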